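# Pop a detergent capsule and stop it in the chute

### The job

On the capsule dispenser, press the red button down with one finger so that the green capsule pops up out of its nest, and stop it with the other finger partway down the chute, before it slides off the open end. Finish while holding it like that: one finger keeping the red button down, the capsule resting in the chute against the other finger. Do not pick up or lift the capsule, and leave the bottle, cup and jar standing where they are.

Things in the scene. Friction and masses are not known exactly. Their poses are not given: they have to be found in the camera images.
- dispenser: Fixed white capsule dispenser on a grey base plate 265 x 130 x 12 mm (own x -168 to +98, own y -80 to +50 mm). Origin on the work surface; own z up, own +x the level direction in which the chute runs down. Chute's centre line: own y = 0. A clear store tube (60 mm in diameter, 180 mm tall, green capsules inside for show) stands at own x = -130 mm, a 137 mm tall panel at x = -90 mm.
- chute: Metal chute fixed on the dispenser. Origin on its floor, on the centre line, at the nest's edge; own x points down the slope (24 degrees), own y level, away from the button, own z square to the floor. Floor from own x = 0 to 150 mm; 54 mm wide inside, walls 4 mm thick and 10 mm high. The nest is a recess 8 mm deep, own x -51 to 0 mm, floored by the orange ejector plate.
- chute_end (a point): Middle of the chute floor's lower edge (own x = 150 mm of the chute), 47 mm above the work surface. This end is open. The floor is slippery: a popped capsule that nothing stops slides off here in less than half a second.
- capsule: Hard green plastic capsule, a squat cylinder 45 mm in diameter, 28 mm tall, narrower at the top, about 60 g. Origin at the centre of its underside, own z its axis. It starts in the nest, leaning on the 8 mm step, origin about (-24, 0, -8) mm in the chute's frame, and pops out and slides down once the button is about 8 mm down.
- button_top (a point): Centre of the flat top of the red button, 30 mm in diameter, 99 mm above the work surface when up, 87 mm when down. It is beside the chute, 60 mm level from the centre line, level with the chute's own x = 77 mm, where the floor is 77 mm high: a second fingertip at the pressed button's height, over the chute, is 10 mm above the floor and bars the way. Its blue housing (44 x 40 mm) is 80 mm tall.
- button (a joint): Travel of the red button: 0 = up, 0.012 (m) = fully down. A spring pushes it back up: 2 N at first touch, 6 N fully down. The ejector plate rises by as much as the button goes down, 12 mm at most.
- softener: Blue bottle of softener, 66 mm in diameter, 190 mm tall, standing loose near the dispenser. Origin at the centre of its underside.
- dosing_cup: Orange plastic dosing cup, 66 mm wide at the rim, 60 mm tall, loose. Origin at the centre of its underside.
- scent_jar: Yellow jar with a black cap, 60 mm in diameter, 75 mm tall, loose. Origin at the centre of its underside.
Mind the look-alikes: they are no part of the job. Several things have the shape of the capsule; the one meant has the colours described above.

How it is judged:
By the outcome, as a careful person would: the job done as asked, in the order asked, and still so for the second after the job is handed in, while the arm keeps its last pose, push and grip.
It also fails if it takes over 32 s, if anything falls off the work surface, if the arm or the gripper's body presses on something with over 40 N, if the wrist force passes 120 N, or if a joint passes its speed limit or range.

### The arm

A 7-joint arm with a two-finger parallel gripper is mounted at the origin on the work surface. World frame = base frame: x ahead of the robot, y to its left, z up, the work surface at z = 0. Lengths are in mm, angles in rad, forces in N, time in s.
With the tool pointing down it reaches from about 400 to 875 mm from the base axis. Payload 4.4 kg.
Tool frame: the origin (TCP) lies on the centre line of the jaws, within the pads' length; the fingertips stand 25 mm ahead of it and the grasp point (between the pads) lies 6 mm ahead of it; x points along the fingers, y is the direction in which the jaws open and shut, and the axes are right-handed (so a half turn about x gives the same grasp; the last joint's range is limited). The gripper opens to 85 mm and grips with 20 to 120 N. Pads are 22 mm wide; open, the fingers measure 114 mm over their backs; the gripper's body (76 mm by 85 mm) begins 54 mm behind the grasp point. The pads swing forward as they close: fully open they stand 13 mm farther back than shut.
Start: joints at [-1.356, 0.628, 0.038, 1.517, -0.027, 0.996, -0.02], TCP at [180.107, 624.563, 256.313] pointing down, gripper open.
Joint ranges: [-3.06, 3.06], [-0.37, 2.12], [-1.25, 1.32], [0.18, 2.47], [-1.1, 4.24], [0.23, 1.98], [-2.94, 2.94]. Speed limits (rad/s): [2.57, 2.57, 3.14, 3.14, 3.14, 3.14, 3.14].

### API

Orientations are given as [roll, pitch, yaw] about the fixed x, y, z axes, in that order (R = Rz(yaw) Ry(pitch) Rx(roll)).
In Python, from cell import * gives the robot as it stands. The module is installed in compiled form; this text tells all that it offers.
- The arm moves only by the tool jog_arm, never from a script. Its argument "series" is a list of rows, each a list of 3 entries, a list of its own where there are three numbers: the turn, a rotation vector about the tool's x, y, z in degrees, then the shift along the tool's x, y, z in mm, then the gripper's target within -1 to 1 (shut at 1, half-way at 0, fully open at -1). In form: [[[rx, ry, rz], [dx, dy, dz], hand], ...]. A call has 1 to 8 rows; each row shifts and turns the commanded pose from where the row before left it, along the tool's axes as they then stand; what a row does not reach is not made up. A row lasts 1/8 s, in which the tool goes at most 62.5 mm and 10.7 degrees, less where a joint would pass 70% of its speed; a pose out of reach is approached as far as the arm can. A call is refused whole if a number of a shift passes 62.5 or a number of a turn 10.7, either way. A call with a gripper value outside its range is refused whole. The fingers move at their own pace and stop on an object; the grip force is fixed at half the most. Time passes only in rows, so rows that do not move let the fingers close. It gives the time, the measured TCP pose, the force and the opening at its end, in the units of the state.
- read_state(): the state, without advancing time (a new reading comes with each control period).
- get_image(name): name is "scene" or "top" or "wrist"; returns a dict with "img" (400x640x3 uint8, red, green, blue), "range_z" (400x640 float32, mm along the optical axis (not along the pixel's ray), 0 where there is no reading), "fovy" (degrees; the focal length in pixels is half the picture's height over the tangent of half this angle, whatever the lens; pixels are square), "cx", "cy" (the principal point, pixels), "cam_to_world" (4x4, takes a point from camera to world coordinates). Camera axes: x right, y up, looking along -z (the intrinsics and any distortion apply to the point x, -y, -z); pixel columns grow to the right and rows downward; lengths in mm; the calibration is good to about 2 mm. A picture is of the moment at which its call begins.
- finish_job(): hands the job in, once; it reports no verdict.
The state is a dict: "clock": time; "qpos": joint angles; "qd": joint speeds; "tau": joint torques, N m; "eef_pos": TCP position; "tool_rot": TCP orientation; "force": force on the tool from outside, world axes, zero at the start; "torque": the same for the moment, N m; "width": finger opening in mm.
Only numpy, scipy, OpenCV 4.12 (cv2) and the standard library are available. Lean on these libraries where they do the work, as an engineer would, in place of code of your own. Each camera call takes 0.05 s, during which the arm holds its last target. There are 200 camera calls.

## Working session

There is one attempt and no reset: what is moved stays moved. The work goes in short steps, Python scripts to look and compute and a tool call to move; the robot and the scene stay as the last step left them, time stands still between calls to the robot, and variables do not carry over. Pictures are saved under pics/ and viewed, about 8 in all and at most 12, crops included, and the job is handed in when it is done.

Besides the shell and the picture viewer there is one more tool, called as a command line: name --argument value ..., lists and objects as JSON in quotes. jog_arm: Moves the arm, as the interface text tells. Its arguments: {"type":"object","properties":{"series":{"type":"array"}},"required":["series"]}

```bash
mkdir -p pics; cat > h.py <<'E'
import numpy as np, cv2
from cell import *
def cap(name,fn=None):
    d=get_image(name)
    if fn: cv2.imwrite('pics/'+fn,cv2.cvtColor(d['img'],cv2.COLOR_RGB2BGR))
    return d
def pts(d):
    H,W=d['range_z'].shape; f=H/2/np.tan(np.radians(d['fovy']/2))
    u,v=np.meshgrid(np.arange(W),np.arange(H)); z=d['range_z']
    P=np.stack([(u-d['cx'])/f*z,-(v-d['cy'])/f*z,-z,np.ones_like(z)],-1)
    return (P@np.array(d['cam_to_world']).T)[...,:3]
E
python3 - <<'E'
from h import *
s=read_state();print(s)
a=[]
for n in('scene','top'):
    d=cap(n); P=pts(d); np.savez(n+'.npz',P=P,img=d['img'],z=d['range_z'],c=d['cam_to_world'],k=[d['fovy'],d['cx'],d['cy']]); a.append(d['img']); print(n,{k:v for k,v in d.items() if k not in('img','range_z')})
im=np.vstack(a)
im=cv2.resize(im,(800,1000))
cv2.imwrite('pics/a.png',cv2.cvtColor(im[:500],cv2.COLOR_RGB2BGR));cv2.imwrite('pics/b.png',cv2.cvtColor(im[500:],cv2.COLOR_RGB2BGR))
E
```

```text
{'clock': 0.0, 'qpos': array([-1.35577435,  0.62933735,  0.0384435 ,  1.51836762, -0.02697598,
        0.99630168, -0.02001092]), 'qd': array([ 9.83809323e-04, -1.43074128e-03, -8.97491433e-05, -1.09245181e-03,
        1.03896489e-03,  8.82092801e-04, -1.38277467e-03]), 'tau': array([-9.94213769e-05, -5.63389564e+01,  1.22617867e+00, -1.93449730e+01,
        1.10016949e-02,  1.05383285e-02,  1.05059598e-05]), 'eef_pos': array([179.96315986, 623.98908786, 255.39489256]), 'tool_rot': array([-1.54669311,  1.5689004 , -1.82751417]), 'force': array([ 0.11271789, -0.19467685, -0.67607287]), 'torque': array([ 0.01109117,  0.00870008, -0.00586886]), 'width': 85.19004337721105}
scene {'fovy': 43.58662641220462, 'cx': 318.99347279431186, 'cy': 198.0474887025722, 'cam_to_world': array([[-5.96081796e-01, -6.90977872e-01,  4.08945073e-01,
         1.01325653e+03],
       [ 8.02916842e-01, -5.15077331e-01,  3.00033143e-01,
         4.34110179e+02],
       [ 3.32207401e-03,  5.07193182e-01,  8.61825992e-01,
         1.07204630e+03],
       [ 0.00000000e+00,  0.00000000e+00,  0.00000000e+00,
         1.00000000e+00]])}
top {'fovy': 49.94905257225819, 'cx': 319.9762272590305, 'cy': 199.7309632543045, 'cam_to_world': array([[ 2.44804793e-02,  9.88180078e-01, -1.51330234e-01,
         4.26486856e+02],
       [-9.99700308e-01,  2.42008179e-02, -3.68978921e-03,
         9.23201144e+01],
       [ 1.61392406e-05,  1.51375209e-01,  9.88476376e-01,
         1.01817960e+03],
       [ 0.00000000e+00,  0.00000000e+00,  0.00000000e+00,
         1.00000000e+00]])}
```

View pics/a.png

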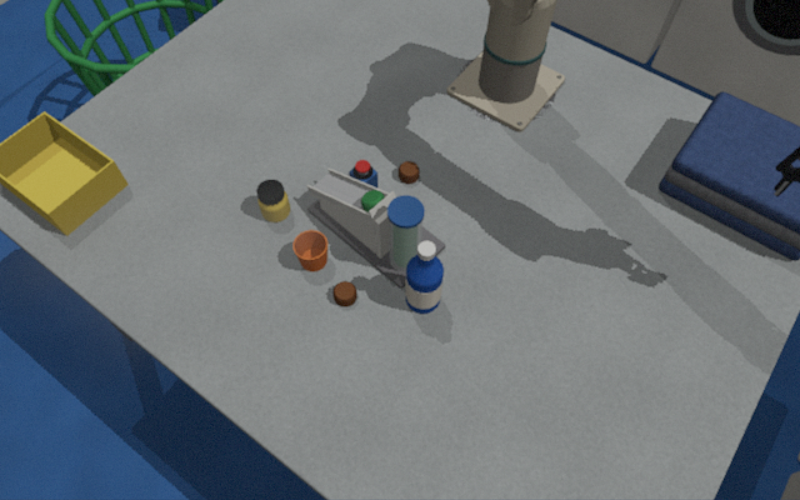

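View pics/b.png

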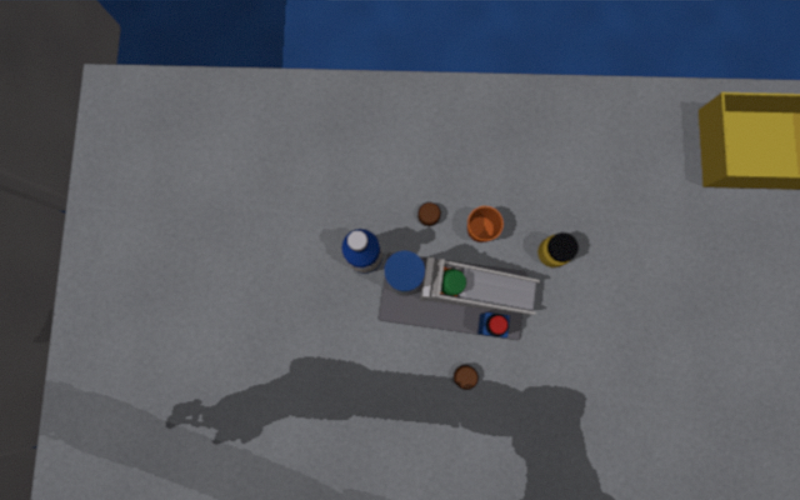

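The pictures show the chute running right, towards world -y, in the top view. The red button is at about (497,325) and the capsule at (455,282). The two brown pieces are look-alikes. Next I measure.

```bash
python3 - <<'E'
import numpy as np,cv2
for n in('scene','top'):
    D=np.load(n+'.npz');P=D['P'];im=D['img'];hsv=cv2.cvtColor(im,cv2.COLOR_RGB2HSV);h,s,v=[hsv[...,i].astype(int) for i in range(3)]
    f=200/np.tan(np.radians(D['k'][0]/2));C=D['c']
    def ray(u,w,z):
        r=C[:3,:3]@np.array([(u-D['k'][1])/f,-(w-D['k'][2])/f,-1]);return C[:3,3]+r*(z-C[2,3])/r[2]
    near=(np.hypot(P[...,0]-450,P[...,1])<300)
    for nm,m,z in(('red',((h<5)|(h>174))&(s>190)&(v>90),99),('green',(h>50)&(h<75)&(s>120),105),('blue',(h>100)&(h<125)&(s>150),80)):
        m=(m&near).astype(np.uint8)
        k,l,st,c=cv2.connectedComponentsWithStats(m)
        for i in range(1,k):
            if st[i,4]>25:
                q=P[l==i];q=q[q[:,2]>0]
                print(n,nm,st[i],c[i].round(1),'ray',ray(*c[i],z).round(1),'depth med',np.median(q,0).round(1),'z',np.percentile(q[:,2],[5,95]).round(0))
    if n=='top':
        # chute floor/walls: bright grey low-sat pixels higher than 40mm
        g=near&(s<60)&(P[...,2]>35)&(P[...,2]<150)
        m=g.astype(np.uint8);k,l,st,c=cv2.connectedComponentsWithStats(m);i=1+np.argmax(st[1:,4]);q=P[l==i]
        for z0 in range(40,150,10):
            a=q[(abs(q[:,2]-z0)<5)]
            if len(a):print(z0,len(a),a.mean(0).round(1),a.min(0).round(0),a.max(0).round(0))
        # plane fit of chute floor
        # base plate
        b=near&(s<90)&(P[...,2]>8)&(P[...,2]<17);a=P[b][:,:2].astype(np.float32);print('base',len(a),cv2.minAreaRect(a))
        q2=q[(q[:,2]>45)&(q[:,2]<120)][:,:2].astype(np.float32);print('chute rect',cv2.minAreaRect(q2),cv2.boxPoints(cv2.minAreaRect(q2)))
        big=cv2.resize(im[190:290,290:450],(800,500),interpolation=cv2.INTER_CUBIC);cv2.imwrite('pics/c.png',big[...,::-1])
E
```

```text
scene green [290 153  17  16 160] [297. 159.] ray [499.7  -7.5 105. ] depth med [515.8   6.6 135. ] z [128. 141.]
scene blue [290 136  12  13  46] [297.2 142.9] ray [448.1 -48.   80. ] depth med [439.7 -53.1  73.5] z [43. 79.]
scene blue [311 157  28  25 510] [324.7 169.2] ray [470.3  52.1  80. ] depth med [524.   90.6 178.4] z [176. 181.]
scene blue [326 204  28  30 651] [339.3 219.1] ray [559.3 158.   80. ] depth med [582.5 174.  127.5] z [101. 158.]
scene blue [326 242  24   9  51] [336.4 247.2] ray [619.6 193.1  80. ] depth med [597.2 178.9  14.6] z [ 9. 22.]
top red [392 253  14  14 156] [398.4 259.4] ray [443.3 -73.6  99. ] depth med [443.8 -73.   99.1] z [ 83. 102.]
top green [354 216  19  20 303] [362.4 225.5] ray [512.9   4.  105. ] depth med [509.9   7.9 136.6] z [130. 142.]
top blue [274 184  30  30 441] [289.7 201.6] ray [564.3 162.5  80. ] depth med [554.2 155.2 129.6] z [117. 145.]
top blue [308 201  31  32 778] [323.3 216.3] ray [533.4  87.6  80. ] depth med [522.2  88.4 180.3] z [178. 183.]
top blue [383 250  11  18 116] [387.4 258.6] ray [444.8 -53.2  80. ] depth med
[... 359 characters left out ...]
0 297 [505.3 -50.   90.1] [472. -89.  85.] [537.  57.  95.]
100 342 [509.5 -26.8 100. ] [475. -67.  95.] [548.  58. 105.]
110 134 [511.2 -12.4 108.4] [477. -46. 105.] [544.  58. 115.]
120 98 [513.4  10.8 120.6] [480. -24. 115.] [547.  59. 125.]
130 139 [516.   32.3 130.4] [483.   0. 125.] [550.  57. 135.]
140 264 [516.6  44.1 138.2] [485.   4. 135.] [549.  59. 145.]
base 2319 ((521.13916015625, -18.596420288085938), (293.4146728515625, 327.1036376953125), 39.87450408935547)
chute rect ((506.9132385253906, -46.72266387939453), (206.33517456054688, 63.89969253540039), 84.00418853759766) [[ 464.36172  -145.98853 ]
 [ 527.91187  -152.66322 ]
 [ 549.4647     52.543198]
 [ 485.9146     59.217896]]
```

View pics/c.png

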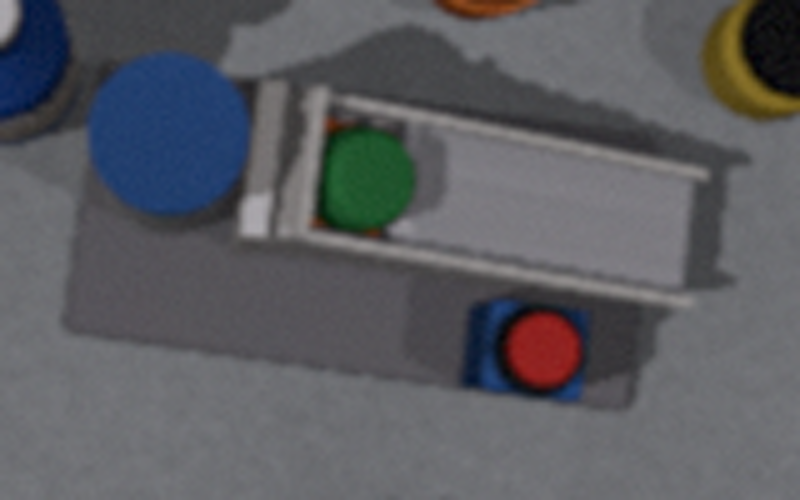

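Button centre is at about (443, -74) and the chute runs about 6° off -y. I'll write a planner that prints rows to a target.

```bash
cat >> h.py <<'E'
from scipy.spatial.transform import Rotation as Ro
EX=np.array([-.108,-.994,0]);EY=np.array([.994,-.108,0])
def tool(): 
    s=read_state(); return s['eef_pos'],Ro.from_euler('xyz',s['tool_rot']),s
def target(sgn): # tool x down, y = sgn*EY
    x=np.array([0,0,-1.]);y=sgn*EY/np.linalg.norm(EY);return Ro.from_matrix(np.stack([x,y,np.cross(x,y)],1))
def rows(p0,R0,p1,R1,n,polar=False):
    rel=(R0.inv()*R1).as_rotvec(); p=p0;R=R0;out=[]
    for i in range(1,n+1):
        t=i/n
        if polar:
            a0,a1=np.arctan2(p0[1],p0[0]),np.arctan2(p1[1],p1[0]);r0,r1=np.hypot(*p0[:2]),np.hypot(*p1[:2])
            a=a0+t*(a1-a0);r=r0+t*(r1-r0);q=np.array([r*np.cos(a),r*np.sin(a),p0[2]+t*(p1[2]-p0[2])])
        else:q=p0+t*(p1-p0)
        d=R.inv().apply(q-p).round(0);w=np.degrees(rel/n).round(1)
        out.append([w.tolist(),d.tolist()]);p=p+R.apply(d);R=R*Ro.from_rotvec(w,degrees=True)
    return out,p,(R.inv()*R1).as_rotvec(True)
E
python3 - <<'E'
from h import *
p,R,s=tool();print(p,R.as_matrix().round(3))
D=np.load('top.npz');f=200/np.tan(np.radians(D['k'][0]/2));C=D['c']
def ray(u,w,z):
    r=C[:3,:3]@np.array([(u-D['k'][1])/f,-(w-D['k'][2])/f,-1]);return C[:3,3]+r*(z-C[2,3])/r[2]
a,b=ray(303,255.6,12),ray(416,271.6,12);print('edge',a,b,(b-a)/np.linalg.norm(b-a))
for s in(1,-1):
    T=target(s);print(s,(R.inv()*T).as_rotvec(True))
    o,pe,e=rows(p,R,np.array([473,-77,255.]),T,16,True);print(*o,sep='\n');print(pe,e)
E
```

```text
[179.90481419 624.05811489 255.44697951] [[-0.001  0.277  0.961]
 [-0.002  0.961 -0.277]
 [-1.    -0.002 -0.   ]]
edge [448.23444595 132.30489353  12.        ] [ 417.96348533 -129.91188167   12.        ] [-0.11468086 -0.99340239  0.        ]
1 [8.01165354e+01 6.96699255e-02 8.43192679e-02]
[[5.0, 0.0, 0.0], [0.0, -13.0, 58.0]]
[[5.0, 0.0, 0.0], [0.0, -14.0, 57.0]]
[[5.0, 0.0, 0.0], [0.0, -13.0, 56.0]]
[[5.0, 0.0, 0.0], [0.0, -14.0, 54.0]]
[[5.0, 0.0, 0.0], [0.0, -14.0, 54.0]]
[[5.0, 0.0, 0.0], [0.0, -14.0, 53.0]]
[[5.0, 0.0, 0.0], [1.0, -14.0, 52.0]]
[[5.0, 0.0, 0.0], [-0.0, -14.0, 51.0]]
[[5.0, 0.0, 0.0], [-0.0, -14.0, 49.0]]
[[5.0, 0.0, 0.0], [-0.0, -15.0, 49.0]]
[[5.0, 0.0, 0.0], [-0.0, -14.0, 48.0]]
[[5.0, 0.0, 0.0], [0.0, -15.0, 47.0]]
[[5.0, 0.0, 0.0], [0.0, -14.0, 45.0]]
[[5.0, 0.0, 0.0], [0.0, -15.0, 45.0]]
[[5.0, 0.0, 0.0], [0.0, -15.0, 44.0]]
[[5.0, 0.0, 0.0], [0.0, -15.0, 43.0]]
[472.65514739 -77.34123912 255.48151298] [0.11655739 0.09901786 0.0182345 ]
-1 [-9.98834140e+01 -8.83910991e-02  7.30343307e-02]
[[-6.2, -0.0, 0.0], [0.0, -13.0, 58.0]]
[[-6.2, -0.0, 0.0], [0.0, -24.0, 53.0]]
[[-6.2, -0.0, 0.0], [0.0, -34.0, 46.0]]
[[-6.2, -0.0, 0.0], [0.0, -42.0, 39.0]]
[[-6.2, -0.0, 0.0], [0.0, -48.0, 28.0]]
[[-6.2, -0.0, 0.0], [0.0, -51.0, 18.0]]
[[-6.2, -0.0, 0.0], [1.0, -54.0, 7.0]]
[[-6.2, -0.0, 0.0], [-0.0, -52.0, -4.0]]
[[-6.2, -0.0, 0.0], [-0.0, -50.0, -14.0]]
[[-6.2, -0.0, 0.0], [-0.0, -45.0, -23.0]]
[[-6.2, -0.0, 0.0], [-0.0, -39.0, -31.0]]
[[-6.2, -0.0, 0.0], [0.0, -31.0, -38.0]]
[[-6.2, -0.0, 0.0], [0.0, -23.0, -43.0]]
[[-6.2, -0.0, 0.0], [0.0, -13.0, -45.0]]
[[-6.2, -0.0, 0.0], [0.0, -4.0, -46.0]]
[[-6.2, -0.0, 0.0], [0.0, 6.0, -45.0]]
[472.90317737 -77.37636995 255.4814478 ] [-0.6834424  -0.09914332 -0.01754289]
```

jog_arm --series '[[[5, 0, 0], [0, -13, 58], -1], [[5, 0, 0], [0, -14, 57], -1], [[5, 0, 0], [0, -13, 56], -1], [[5, 0, 0], [0, -14, 54], -0.5], [[5, 0, 0], [0, -14, 54], -0.1], [[5, 0, 0], [0, -14, 53], -0.1], [[5, 0, 0], [1, -14, 52], -0.1], [[5, 0, 0], [0, -14, 51], -0.1]]'

```text
clock: 1.1
eef_pos: [478.0, 300.3, 254.9]
tool_rot: [-1.041, 1.57, -2.024]
force: [0.4, -0.6, 0.5]
width: 47.0
```

jog_arm --series '[[[5, 0, 0], [0, -14, 49], -0.1], [[5, 0, 0], [0, -15, 49], -0.1], [[5, 0, 0], [0, -14, 48], -0.1], [[5, 0, 0], [0, -15, 47], -0.1], [[5, 0, 0], [0, -14, 45], -0.1], [[5, 0, 0], [0, -15, 45], -0.1], [[5, 0, 0], [0, -15, 44], -0.1], [[5, 0, 0], [0, -15, 43], -0.1]]'

```text
clock: 2.1
eef_pos: [472.3, -78.4, 255.2]
tool_rot: [-0.241, 1.571, -1.921]
force: [0.2, 0.1, 0.3]
width: 46.9
```

jog_arm --series '[[[0, 0, 0], [0, 0, 0], -0.1], [[0, 0, 0], [0, 0, 0], -0.1], [[0, 0, 0], [0, 0, 0], -0.1]]'

```text
clock: 2.48
eef_pos: [473.2, -75.5, 255.1]
tool_rot: [-2.739, 1.57, 1.869]
force: [-0.7, 0.1, 0.0]
width: 47.0
```

```bash
python3 - <<'E'
from h import *
p,R,s=tool();print(p,R.as_matrix().round(3),s['width'],s['clock'],s['force'])
d=cap('wrist','w1.png');print(d['cam_to_world'],d['fovy'],d['cx'],d['cy'])
P=pts(d);np.savez('wrist.npz',P=P,img=d['img'])
E
```

```text
[473.17700326 -75.52722012 255.11499315] [[-0.     0.995 -0.103]
 [ 0.001 -0.103 -0.995]
 [-1.    -0.    -0.001]] 46.993305211393555 2.475 [-0.6570704   0.06967067  0.03131327]
[[ 9.94759776e-01  9.72446685e-02  3.15668008e-02  4.81117991e+02]
 [-1.02237864e-01  9.48068062e-01  3.01188263e-01  2.70317267e+00]
 [-6.38522827e-04 -3.02837291e-01  9.53042060e-01  3.72843071e+02]
 [ 0.00000000e+00  0.00000000e+00  0.00000000e+00  1.00000000e+00]] 65.96792605261008 318.35153098693047 195.1898336857976
```

View pics/w1.png

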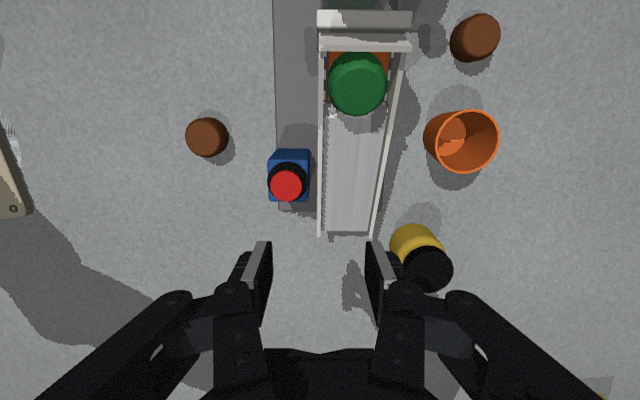

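The wrist view shows the button at (286,181), the chute floor around (350,180) and the fingertips at about (260,250) and (375,250).

```bash
cat >> h.py <<'E'
def look(d,p,R,pz=99):
    P=pts(d);img=d['img'];hsv=cv2.cvtColor(img,cv2.COLOR_RGB2HSV).astype(int);h,s,v=[hsv[...,i] for i in range(3)]
    C=np.array(d['cam_to_world']);f=200/np.tan(np.radians(d['fovy']/2))
    def ray(u,w,z):
        r=C[:3,:3]@np.array([(u-d['cx'])/f,-(w-d['cy'])/f,-1]);return C[:3,3]+r*(z-C[2,3])/r[2]
    T=lambda q:R.inv().apply(np.atleast_2d(q)-p)
    out={'P':P,'ray':ray,'T':T}
    m=(((h<5)|(h>174))&(s>190)&(v>90)).astype(np.uint8);k,l,st,c=cv2.connectedComponentsWithStats(m)
    if k>1:
        i=1+np.argmax(st[1:,4]);b=ray(*c[i],pz);print('button',c[i],b.round(1),'in tool',T(b).round(1),'depth',np.median(P[l==i],0).round(1))
    m=((h>50)&(h<75)&(s>110)&(v>40)&(P[...,2]>30)&(P[...,1]<40)).astype(np.uint8);k,l,st,c=cv2.connectedComponentsWithStats(m)
    if k>1:
        i=1+np.argmax(st[1:,4]);q=P[l==i];print('capsule',c[i],st[i],q.mean(0).round(1),'top z',np.percentile(q[:,2],95).round(1))
    return out
E
python3 - <<'E'
from h import *
p,R,s=tool();d=cap('wrist');o=look(d,p,R);P=o['P']
t=o['T'](P.reshape(-1,3)).reshape(P.shape)
# fingers: points in tool frame x in 0..40
m=(t[...,0]>-25)&(t[...,0]<45)&(abs(t[...,1])<60)&(abs(t[...,2])<20)&(d['range_z']>0)
for sg in(-1,1):
    q=t[m&(sg*t[...,1]>0)];print(sg,len(q),np.percentile(q,[0.5,5,50,95,99.5],axis=0).round(1))
    q=q[q[:,0]>np.percentile(q[:,0],97)-4];print('tip',len(q),q.min(0).round(1),q.max(0).round(1))
# chute floor: rows across
C=o['P'];fl=(C[...,2]>45)&(C[...,2]<125)&(abs(C[...,0]-503)<45)&(C[...,1]<0)&(C[...,1]>-170)
for v in(130,150,170,190,210,225):
    u=np.where(fl[v])[0];print(v,u.min(),u.max(),P[v,u.min()+1].round(0),P[v,u.max()-1].round(0),P[v,(u.min()+u.max())//2].round(1))
E
```

```text
button [285.69507324 185.36617843] [443.  -71.4  99. ] in tool [[156.1 -30.4  -1. ]] depth [443.1 -71.5  99. ]
capsule [356.5988738   82.61146075] [ 328   52   60   64 3019] [509.3   9.6 136.4] top z 141.9
-1 2540 [[-24.8 -50.8 -14.8]
 [-24.2 -42.2 -13.5]
 [ -8.1 -26.5  -8.4]
 [ 15.4 -23.5   6.3]
 [ 20.4 -23.4   9.8]]
tip 201 [ 13.4 -35.8 -12.5] [ 22.8 -23.3  10.4]
1 2554 [[-24.9  23.2 -14.9]
 [-24.2  23.3 -13.5]
 [ -8.2  26.3  -8.5]
 [ 15.3  42.    6.4]
 [ 20.5  51.8   9.7]]
tip 208 [ 13.3  23.2 -12.6] [23.2 35.   9.5]
130 318 391 [479. -23. 112.] [538. -29. 112.] [509.1 -27.6  99.4]
150 318 388 [477. -41. 103.] [536. -47. 103.] [507.8 -46.4  91.2]
170 302 384 [459. -63.  81.] [534. -67.  95.] [497.8 -66.6  81.2]
190 304 380 [459. -82.  84.] [531. -89.  85.] [495.7 -89.3  72.3]
210 317 376 [ 469. -108.   73.] [ 528. -114.   74.] [ 498.7 -115.7   60.9]
225 317 373 [ 467. -129.   64.] [ 525. -134.   66.] [ 496.8 -137.1   51.6]
```

Alignment is good: the fingers sit at tool y ±29.5, the button at -30.4 and the chute centre at +30. I'll lower to just above the button.

jog_arm --series '[[[0, 0, 0], [35, 0, 0], -0.1], [[0, 0, 0], [35, 0, 0], -0.1], [[0, 0, 0], [35, 0, 0], -0.1], [[0, 0, 0], [20, 0, 0], -0.1], [[0, 0, 0], [0, 0, 0], -0.1], [[0, 0, 0], [0, 0, 0], -0.1]]'

```text
clock: 3.32
eef_pos: [473.4, -76.7, 130.9]
tool_rot: [1.584, 1.57, -0.093]
force: [1.0, -0.1, 0.5]
width: 47.3
```

```bash
python3 - <<'E'
from h import *
p,R,s=tool();print(p,s['force'],s['width']);d=cap('wrist','w2.png');o=look(d,p,R)
E
```

```text
[473.39962743 -76.70098341 130.90062345] [ 1.03045609 -0.11803234  0.45501008] 47.34120136845628
button [262.41211226 238.8478582 ] [444.3 -67.   99. ] in tool [[ 31.9 -30.   -6.6]] depth [445.6 -66.4  98.9]
capsule [396.00166679  62.92923706] [  334     0   127   131 13199] [508.3   9.2 136.3] top z 142.0
```

View pics/w2.png

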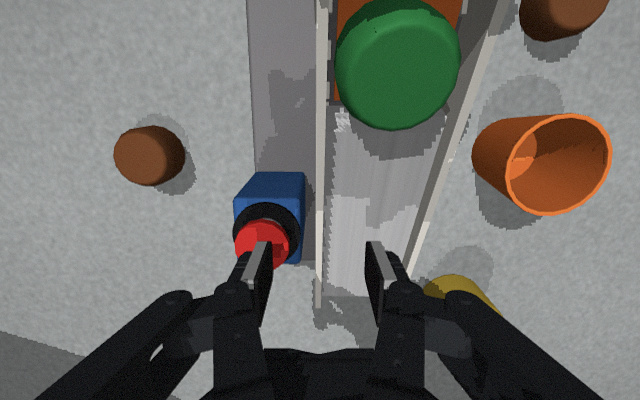

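The tip is about 10 mm above the button and slightly downslope. I shift 3 mm upslope and press.

jog_arm --series '[[[0, 0, 0], [4, 0, -3], -0.1], [[0, 0, 0], [4, 0, 0], -0.1], [[0, 0, 0], [4, 0, 0], -0.1], [[0, 0, 0], [4, 0, 0], -0.1], [[0, 0, 0], [4, 0, 0], -0.1], [[0, 0, 0], [0, 0, 0], -0.1]]'

```text
clock: 4.12
eef_pos: [473.4, -73.6, 110.2]
tool_rot: [2.822, 1.57, 1.144]
force: [0.5, 2.1, 5.4]
width: 46.8
```

```bash
python3 - <<'E'
from h import *
p,R,s=tool();print(p,s['force'],s['width'],s['clock']);d=cap('wrist','w3.png');o=look(d,p,R)
E
```

```text
[473.37269106 -73.58807544 110.19138395] [0.5030233  2.10574499 5.3925867 ] 46.81288810766925 4.125
button [262.44891641 251.60577915] [448.3 -60.9  99. ] in tool [[ 11.2 -26.3 -10. ]] depth [448.7 -65.1  87.7]
capsule [388.87622059 204.26346136] [  333   146   116   117 10753] [503.1 -35.5 121.1] top z 128.0
```

View pics/w3.png

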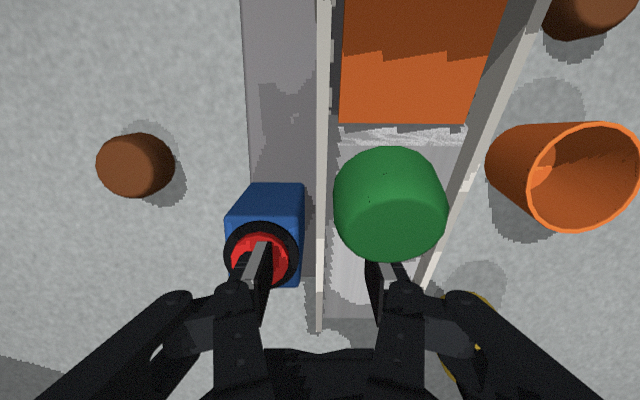

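The capsule popped and lies against the right finger, centre about (389,204), with the nest empty and the button at about 88 mm. I'll push 1 mm further for margin, wait, and recheck.

jog_arm --series '[[[0, 0, 0], [1, 0, 0], -0.1], [[0, 0, 0], [0, 0, 0], -0.1], [[0, 0, 0], [0, 0, 0], -0.1], [[0, 0, 0], [0, 0, 0], -0.1], [[0, 0, 0], [0, 0, 0], -0.1], [[0, 0, 0], [0, 0, 0], -0.1], [[0, 0, 0], [0, 0, 0], -0.1]]'

```text
clock: 5.05
eef_pos: [473.3, -73.6, 109.4]
tool_rot: [2.588, 1.57, 0.911]
force: [-0.3, 1.6, 5.8]
width: 47.0
```

```bash
python3 - <<'E'
from h import *
p,R,s=tool();print(p,s['force'],s['width'],s['clock']);d=cap('wrist','w4.png');o=look(d,p,R)
d2=cap('scene')['img'][110:260,190:370];cv2.imwrite('pics/s4.png',cv2.resize(d2,None,fx=4,fy=4)[...,::-1])
E
```

```text
[473.34125724 -73.6307282  109.43840692] [-0.30776159  1.55581278  5.75829098] 46.974860808601996 5.05
button [262.41097308 252.12939959] [448.5 -60.7  99. ] in tool [[ 10.4 -26.1 -10.2]] depth [448.9 -65.4  87. ]
capsule [389.30568568 204.82667401] [  333   146   117   118 10887] [503.1 -35.5 121. ] top z 128.0
```

View pics/s4.png

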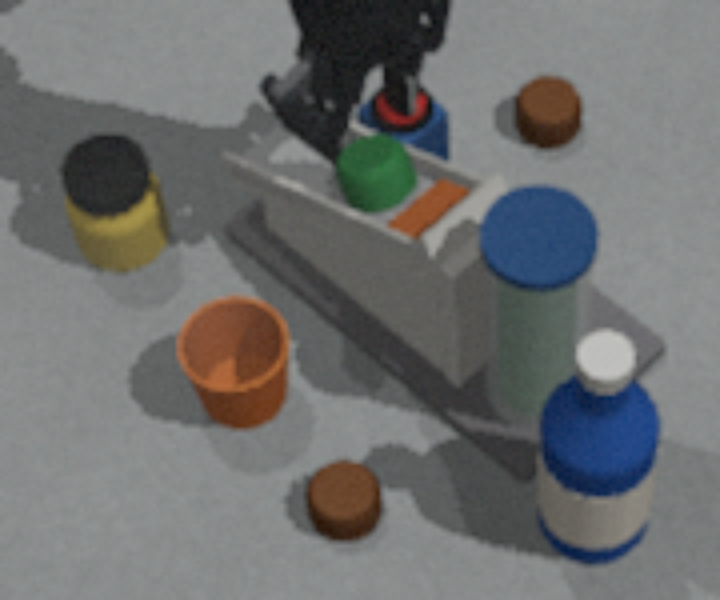

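The capsule rests still against the finger in mid-chute, and the bottle, cup and jar are standing. One more small push seats the button, then I hand in.

jog_arm --series '[[[0, 0, 0], [1, 0, 0], -0.1], [[0, 0, 0], [0, 0, 0], -0.1], [[0, 0, 0], [0, 0, 0], -0.1], [[0, 0, 0], [0, 0, 0], -0.1]]'

```text
clock: 5.65
eef_pos: [473.4, -73.6, 109.2]
tool_rot: [2.522, 1.569, 0.845]
force: [-1.0, 2.6, 15.7]
width: 46.9
```

```bash
python3 - <<'E'
from h import *
p,R,s=tool();print(p,s['force'],s['width'],s['clock']);d=cap('wrist');o=look(d,p,R)
if abs(s['force'][2])<30: print(finish_job())
E
```

```text
[473.39889472 -73.60249659 109.19813052] [-0.97324847  2.60710539 15.70226735] 46.856418223949525 5.65
button [262.41170213 251.98085106] [448.5 -60.5  99. ] in tool [[ 10.2 -26.1 -10.3]] depth [448.9 -65.3  86.8]
capsule [389.39395604 205.07289377] [  333   146   117   118 10920] [503.1 -35.5 121. ] top z 128.0
the job is handed in; nothing more can be done
None
```

The job is done and handed in at about 5.7 s on the clock. One finger holds the red button down, and the capsule rests in the chute against the other finger, about a third of the way down.

- **Button:** the last reading puts its top at 86.8 mm, against 87 mm fully down. The push is 15.7 N, so it sits firmly on its stop and stays under the 40 N limit.
- **Capsule:** it popped out and stopped at the finger. Its measured position was unchanged over the last three looks, about 1.5 s.
- **Other things:** the last scene picture, taken before the final 1 mm push, showed the bottle, cup and jar standing. I did not measure their positions again.
- **Disagreement:** close up, the finger partly hid the button, so its position came out several mm off. I relied on the earlier, clear views of it instead.

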